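# Turn the condiment row around

## Robot

A 6-joint arm with a two-finger parallel gripper is mounted at the origin on the work surface. World frame = base frame: x ahead of the robot, y to its left, z up, the work surface at z = 0. Lengths are in m, angles in rad, forces in N, time in s.
With the tool pointing down it reaches from about 0.35 to 0.775 m from the base axis. Payload 5.5 kg.
Tool frame: the origin (TCP) lies midway between the tips of the shut fingers; the grasp point (between the pads) lies 19 mm behind it (ctrl.hold_point_z is the distance from the TCP to the grasp point, in m); z points along the fingers, y is the line along which they close (so a half turn about z gives the same grasp; the last joint's range is limited). The gripper opens to 85 mm and grips with 20 to 120 N. Pads are 22 mm wide; open, the fingers measure 114 mm over their backs; the gripper's body (76 mm by 85 mm) begins 54 mm behind the grasp point. The pads swing forward as they close: fully open they stand 13 mm farther back than shut.
Start: joints at [1.059, 0.313, 0.046, 1.304, 0, 1.431], TCP at [0.209, 0.536, 0.231] pointing down, gripper open.
Joint ranges: [-2.76, 2.76], [-0.86, 1.69], [-1.03, 1.26], [-2.2, 2.34], [-1.47, 1.5], [-3.14, 3.14]. Speed limits (rad/s): [2.57, 2.57, 3.14, 3.14, 3.14, 3.14].

## Interface

Orientations are given as a 3x3 rotation matrix whose columns are the frame's x, y, z axes.
In Python, from plant import ctrl gives the robot as it stands. Calls block until the motion is done:
- ctrl.move_pose(position, orientation): joint-space move of the TCP to a pose.
- ctrl.servo_line(position, ori=None, feed=0.15): straight line of the TCP; ori=None keeps the orientation; feed is the mean speed in m/s.
- ctrl.goto_joints(angles): joint-space move.
- ctrl.let_go() and ctrl.close(grip_force=None): open the fingers fully, or close them until they stop; grip_force is the grip in N (None keeps the last).
- ctrl.sleep(seconds).
- ctrl.solve_ik(position, orientation): joint angles nearest the present ones, or None.
- ctrl.get_obs(): the state.
- ctrl.camera(name): name is "side" or "top" or "wrist"; returns (picture, depth): 400x640x3 uint8, red, green, blue; 400x640 float32, m along the optical axis (not along the pixel's ray), 0 where there is no reading.
- ctrl.camera_info(name): a dict with "fx", "fy", "cx", "cy" (pixels), "k1" (the pictures are not rectified: a ray, as slopes to the right and down, at radius r is drawn at 1 + k1 r^2 times it, then the intrinsics apply), "pose" (4x4, takes a point from camera to world coordinates); the wrist camera has in their place "hand_eye" (4x4, takes a point from camera to tool coordinates, whose origin is the TCP and whose axes are the flange's). Camera axes: x right, y down, z forward; pixel columns grow to the right and rows downward; lengths in m; the calibration is good to about 2 mm. A picture is of the moment at which its call begins: read the wrist's pose just before it. camera_info takes no time and is no camera call.
A pose or a line that the arm cannot do raises ctrl.Unreachable and nothing moves.
- ctrl.finish_job(): hands the job in; it is judged then, once.
Trained networks look in the newest picture that a camera, given by its name, has taken for a name from the list of things; names that differ only in an ending like _2 or _b are one class to them, and where a whole thing is asked for, a point or a joint stands for the part that bears it (a point fixed in the world has none). Each returns a list of dicts, best first, with "confidence" (0 to 1); they miss things now and then, are a little off and sometimes report something else, mostly with a low value. They report only what shows in the picture. A call takes as long as a camera call. They do not tell look-alikes from the thing itself.
- ctrl.look_for(camera, label): "bbox" ([left, top, right, bottom] in pixels, round what is visible of it).
- ctrl.pinpoint(camera, label): "xy" ([column, row] in pixels: a listed point, or the origin of a listed thing).
The state is a dict: "time_s": time; "qpos": joint angles; "qvel": joint speeds; "effort": joint torques, N m; "eef_pos": TCP position; "ee_rot": TCP orientation; "wrist_force": force on the tool from outside, world axes, zero at the start; "moment": the same for the moment, N m; "finger_gap": finger opening in m; "finger_force": force on a finger pad.
Only numpy, scipy, OpenCV 4.12 (cv2) and the standard library are available. Lean on these libraries where they do the work, as an engineer would, in place of code of your own. Each camera call takes 0.05 s, during which the arm holds its last target. There are 200 camera calls.

## Task

The cook now works from the other side of the shelf: move the four containers standing in a row in the steel tray into the four bays of the brown wooden rack, one to a bay, in reverse order, so that the one at the left end of the tray ends in the bay at the right end of the rack, the second from the left in the second bay from the right, and so on. Keep them upright, set each one down on the floor of its bay without dropping it, and leave all four standing there.

Things in the scene. Friction and masses are not known exactly. Their poses are not given: they have to be found in the camera images.
- tray: Steel tray, 74 (x) by 293 mm (y); floor 3 mm, rim 10 mm high, 5 mm thick, no dividers. In it four cork pads in a row, centred at x = 0, y = +108, +36, -36, -108 mm, each with a container on it at the start; pad tops are 7 mm above the table. Fixed. Origin: centre of underside, on the table; z up, y along the row to the robot's left (within 25 degrees), x across it, away from the robot.
- rack: Empty brown wooden rack beside the tray (left or right), 74 (x) by 293 mm (y); four open bays in a row, centred at x = 0, y = +108, +36, -36, -108 mm, each 64 by 67 mm inside. Floor top 6 mm, tops of rim and dividers (5 mm thick) 13 mm above the table. Fixed. Origin: centre of underside, on the table; z up, y along the row to the robot's left (within 25 degrees), x across it, away from the robot.
- mill: Dark wood pepper mill, the tallest container: turned, 100 mm high, foot 42 mm in diameter up to 30 mm, neck 34 mm in diameter from 42 to 76 mm above the underside (grip there, best at 60 mm), head 40 mm in diameter above it. 85 to 170 g. Stands upright at the start, may be taken at any yaw. Origin: centre of its underside; z up.
- shaker: Stainless steel shaker: plain cylinder 38 mm in diameter, 62 mm high, with a domed pierced steel top, 76 mm high in all; grip at about 45 mm. 75 to 155 g. Stands upright at the start, may be taken at any yaw. Origin: centre of its underside; z up.
- jar: Small glass jar with a cork stopper: body 44 mm in diameter with straight sides to 52 mm, stopper 30 mm in diameter, 74 mm high in all; grip at about 40 mm. 90 to 180 g. Stands upright at the start, may be taken at any yaw. Origin: centre of its underside; z up.
- cup: White ceramic toothpick cup, empty and open at the top, the lowest container: straight, 41 mm in diameter, 60 mm high, wall 4 mm; grip at about 40 mm. 70 to 140 g. Stands upright at the start, may be taken at any yaw. Origin: centre of its underside; z up.
- pad_round: Round cork pad, 56 mm in diameter, under the pepper mill at the start, fixed inside the steel tray, 4 mm thick. Origin: centre of its underside, on the tray floor; it does not move when its container is taken away, so it keeps showing where that container stood.
- pad_square: Square cork pad, 50 mm by 50 mm, under the shaker at the start, fixed inside the steel tray, 4 mm thick. Origin: centre of its underside, on the tray floor; it does not move when its container is taken away, so it keeps showing where that container stood.
- pad_hex: Six-sided cork pad, 60 mm across corners, under the glass jar at the start, fixed inside the steel tray, 4 mm thick. Origin: centre of its underside, on the tray floor; it does not move when its container is taken away, so it keeps showing where that container stood.
- pad_oblong: Oblong cork pad, 60 mm (across the row) by 42 mm, under the ceramic cup at the start, fixed inside the steel tray, 4 mm thick. Origin: centre of its underside, on the tray floor; it does not move when its container is taken away, so it keeps showing where that container stood.
Mind the look-alikes: they are no part of the job. What is shaped like the pad_round but red is not meant.

How it is judged:
At the end, for the whole second after the job is handed in: Each container stands at rest, upright (within 0.1 rad), on the rack floor (underside 3 to 9 mm above the rack's underside), within 15 mm along and across of the centre of its bay: one whose pad lies at y in the tray's frame stands at -y in the rack's frame (((y of pad_round in the frame of tray between 0.088 and 0.128 m and y of mill in the frame of rack between -0.123 and -0.093 m) or (y of pad_round in the frame of tray between 0.016 and 0.056 m and y of mill in the frame of rack between -0.051 and -0.021 m) or (y of pad_round in the frame of tray between -0.056 and -0.016 m and y of mill in the frame of rack between 0.021 and 0.051 m) or (y of pad_round in the frame of tray between -0.128 and -0.088 m and y of mill in the frame of rack between 0.093 and 0.123 m)) and x of mill in the frame of rack between -0.015 and 0.015 m and z of mill in the frame of rack between 0.003 and 0.009 m and angle between each of mill, shaker, jar, cup's own z axis and vertical below 0.1 rad and linear speed of each of mill, shaker, jar, cup below 0.02 m/s and ((y of pad_square in the frame of tray between 0.088 and 0.128 m and y of shaker in the frame of rack between -0.123 and -0.093 m) or (y of pad_square in the frame of tray between 0.016 and 0.056 m and y of shaker in the frame of rack between -0.051 and -0.021 m) or (y of pad_square in the frame of tray between -0.056 and -0.016 m and y of shaker in the frame of rack between 0.021 and 0.051 m) or (y of pad_square in the frame of tray between -0.128 and -0.088 m and y of shaker in the frame of rack between 0.093 and 0.123 m)) and x of shaker in the frame of rack between -0.015 and 0.015 m and z of shaker in the frame of rack between 0.003 and 0.009 m and ((y of pad_hex in the frame of tray between 0.088 and 0.128 m and y of jar in the frame of rack between -0.123 and -0.093 m) or (y of pad_hex in the frame of tray between 0.016 and 0.056 m and y of jar in the frame of rack between -0.051 and -0.021 m) or (y of pad_hex in the frame of tray between -0.056 and -0.016 m and y of jar in the frame of rack between 0.021 and 0.051 m) or (y of pad_hex in the frame of tray between -0.128 and -0.088 m and y of jar in the frame of rack between 0.093 and 0.123 m)) and x of jar in the frame of rack between -0.015 and 0.015 m and z of jar in the frame of rack between 0.003 and 0.009 m and ((y of pad_oblong in the frame of tray between 0.088 and 0.128 m and y of cup in the frame of rack between -0.123 and -0.093 m) or (y of pad_oblong in the frame of tray between 0.016 and 0.056 m and y of cup in the frame of rack between -0.051 and -0.021 m) or (y of pad_oblong in the frame of tray between -0.056 and -0.016 m and y of cup in the frame of rack between 0.021 and 0.051 m) or (y of pad_oblong in the frame of tray between -0.128 and -0.088 m and y of cup in the frame of rack between 0.093 and 0.123 m)) and x of cup in the frame of rack between -0.015 and 0.015 m and z of cup in the frame of rack between 0.003 and 0.009 m); the robot touches nothing.
It fails at once if one of the four containers is tipped over (more than about 35 degrees) (angle between any of mill, shaker, jar, cup's own z axis and vertical above 0.6 rad).
It fails at once if one of the four containers is dropped or thrown (faster than 0.7 m/s out of the fingers, a fall of about 25 mm) ((contact force between the fingers and mill below 0.05 N and linear speed of mill above 0.7 m/s) or (contact force between the fingers and shaker below 0.05 N and linear speed of shaker above 0.7 m/s) or (contact force between the fingers and jar below 0.05 N and linear speed of jar above 0.7 m/s) or (contact force between the fingers and cup below 0.05 N and linear speed of cup above 0.7 m/s)).
It also fails if it takes over 117 s, if anything falls off the work surface, if the arm or the gripper's body presses on something with over 40 N, if the wrist force passes 120 N, or if a joint passes its speed limit or range.

## Working session

There is one attempt and no reset: what is moved stays moved. The work goes in short steps, each a Python script; the robot and the scene stay as the last script left them, time stands still between calls to the robot, and variables do not carry over. Pictures are saved under pics/ and viewed, at most 14 in all, crops included, and the job is handed in when it is done.

```bash
ls; mkdir -p pics
python3 - <<'E'
from plant import ctrl
import cv2,numpy as np
for n in("top","side"):
    p,d=ctrl.camera(n); cv2.imwrite(f"pics/{n}0.png",p[:,:,::-1]); i=ctrl.camera_info(n); print(n,{k:np.round(v,4).tolist() for k,v in i.items()})
    for l in["tray","rack","mill","shaker","jar","cup"]:
        print(l,[(np.round(r["xy"]).tolist(),round(r["confidence"],2)) for r in ctrl.pinpoint(n,l)][:3])
print(ctrl.get_obs()["time_s"],ctrl.hold_point_z)
E
```

```text
pics
top {'fx': 452.7411, 'fy': 452.7411, 'cx': 311.5903, 'cy': 201.6307, 'k1': -0.0073, 'pose': [[0.01, -0.9912, 0.1316, 0.3545], [-0.9999, -0.0105, -0.0034, -0.0117], [0.0048, -0.1316, -0.9913, 1.1536], [0.0, 0.0, 0.0, 1.0]]}
tray [([216.0, 184.0], 0.7)]
rack [([402.0, 201.0], 0.92)]
mill [([203.0, 179.0], 0.54)]
shaker [([256.0, 198.0], 0.7)]
jar [([229.0, 191.0], 0.61)]
cup [([179.0, 171.0], 0.91)]
side {'fx': 417.085, 'fy': 417.085, 'cx': 318.5844, 'cy': 198.2999, 'k1': -0.0028, 'pose': [[-0.965, -0.1398, 0.2217, 0.3029], [-0.2621, 0.5051, -0.8223, 0.7265], [0.0029, -0.8517, -0.5241, 0.5235], [0.0, 0.0, 0.0, 1.0]]}
tray [([255.0, 291.0], 0.56)]
rack [([337.0, 174.0], 0.69)]
mill [([245.0, 300.0], 0.94)]
shaker [([293.0, 252.0], 0.25)]
jar [([269.0, 273.0], 0.68)]
cup [([214.0, 328.0], 0.91)]
0.7 0.0187
```

View pics/top0.png

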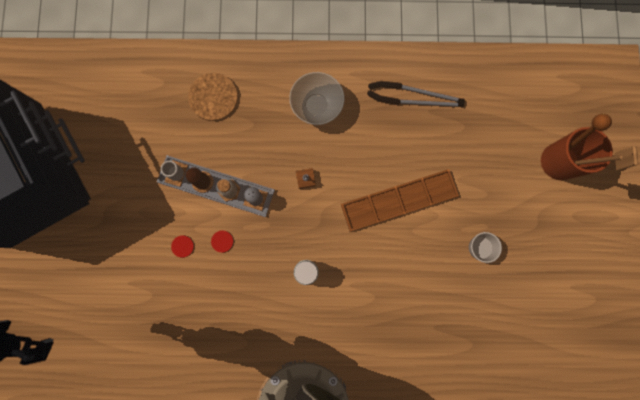

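View pics/side0.png

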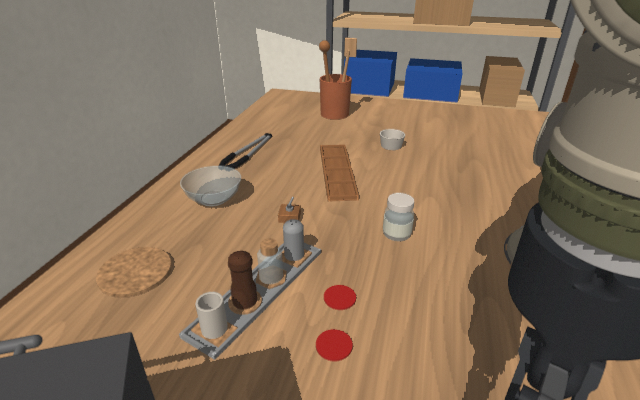

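The top view shows the tray at about (216,184). Its containers, left to right, are cup (170,170), mill (198,178), jar (227,188) and shaker (252,197). The rack is at about (402,201) to the right, with red discs and other clutter around. The side view confirms the same order.

```bash
cat > h.py <<'E'
from plant import ctrl
import cv2,numpy as np
def pose(n,o=None):
    i=ctrl.camera_info(n)
    if n!="wrist": return i,i["pose"]
    T=np.eye(4);T[:3,:3]=o["ee_rot"];T[:3,3]=o["eef_pos"]; return i,T@i["hand_eye"]
def rays(i,uv):
    K=np.array([[i["fx"],0,i["cx"]],[0,i["fy"],i["cy"]],[0,0,1]])
    return cv2.undistortPoints(np.float64(uv).reshape(-1,1,2),K,np.array([i["k1"],0,0,0.]))[:,0]
def onplane(i,T,uv,z):
    r=rays(i,uv); r=np.c_[r,np.ones(len(r))]@T[:3,:3].T
    return T[:3,3]+r*((z-T[2,3])/r[:,2])[:,None]
def cloud(i,T,d):
    v,u=np.mgrid[:400,:640]; r=rays(i,np.c_[u.ravel(),v.ravel()])
    P=np.c_[r,np.ones(len(r))]*d.reshape(-1,1)
    return (P@T[:3,:3].T+T[:3,3]).reshape(400,640,3)
def R(yaw):  # tool down, tool y (closing line) along direction yaw
    y=np.array([np.cos(yaw),np.sin(yaw),0]);z=np.array([0,0,-1.]);return np.c_[np.cross(y,z),y,z]
def box(P,m):  # rect of masked pts: centre, yaw of the frame's x axis, sizes
    q=(P[m][:,:2]*1000).astype(np.float32); (c,s,a)=cv2.minAreaRect(q)
    e=cv2.boxPoints((c,s,a)); l=max((e[1]-e[0],e[2]-e[1]),key=np.linalg.norm)
    if l[1]<0:l=-l
    return np.array(c)/1000,np.arctan2(l[1],l[0])-np.pi/2,sorted(s),len(q)
E
python3 - <<'E'
from h import *
p,d=ctrl.camera("top"); i,T=pose("top"); P=cloud(i,T,d); ok=(d>0)
print("hand_eye",np.round(ctrl.camera_info("wrist")["hand_eye"],3).tolist(),ctrl.camera_info("wrist")["fx"])
for n,px in(("tray",(216,184)),("rack",(402,201))):
    c=onplane(i,T,[px],0)[0]; print(n,c.round(4), "table z med",np.median(P[150:260,300:340,2]))
    near=ok&(np.hypot(P[...,0]-c[0],P[...,1]-c[1])<.17)
    print(box(P,near&(P[...,2]>.005)&(P[...,2]<.03)&(np.hypot(P[...,0]-c[0],P[...,1]-c[1])<.16)))
for n,px,z in(("cup",(179,171),.007),("mill",(203,179),.007),("jar",(229,191),.007),("shaker",(256,198),.007)):
    c=onplane(i,T,[px],z)[0]; m=ok&(np.hypot(P[...,0]-c[0],P[...,1]-c[1])<.04)&(P[...,2]>.03)
    print(n,c.round(4),P[m].max(0).round(3),P[m].min(0).round(3))
m=ok&(P[...,0]>.25)&(P[...,0]<.7)&(abs(P[...,1])<.35); print("max z",P[m][:,2].max())
E
```

```text
hand_eye [[0.001, -0.964, -0.265, 0.067], [1.0, 0.001, -0.001, -0.0], [0.001, -0.265, 0.964, -0.143], [0.0, 0.0, 0.0, 1.0]] 336.8276934812818
tray [0.551  0.2316 0.    ] table z med 0.0005751046979547425
(array([0.55423633, 0.23137125]), np.float32(0.6427566), [307.6526184082031, 308.1931457519531], 1649)
rack [ 0.5118 -0.2483  0.    ] table z med 0.0005751046979547425
(array([ 0.51208856, -0.24427621]), np.float32(1.3554641), [295.8236389160156, 312.57550048828125], 2869)
cup [0.5827 0.3267 0.007 ] [0.596 0.354 0.072] [0.557 0.314 0.03 ]
mill [0.5625 0.264  0.007 ] [0.576 0.283 0.111] [0.536 0.245 0.03 ]
jar [0.532  0.1962 0.007 ] [0.556 0.22  0.087] [0.513 0.176 0.031]
shaker [0.5146 0.1266 0.007 ] [0.532 0.148 0.087] [0.495 0.11  0.031]
max z 0.11087837199433137
```

```bash
cat >> h.py <<'E'
def ortho(p,i,T,c,yaw,z,hx=.1,hy=.19,s=2000):
    # rows: frame x falling, cols: frame y falling (left=+y), s px/m
    y,x=np.meshgrid(np.arange(hy,-hy,-1/s),np.arange(hx,-hx,-1/s))
    W=np.stack([c[0]+np.cos(yaw)*x-np.sin(yaw)*y,c[1]+np.sin(yaw)*x+np.cos(yaw)*y,np.full_like(x,z)],-1).reshape(-1,3)
    Q=(W-T[:3,3])@T[:3,:3]; K=np.array([[i["fx"],0,i["cx"]],[0,i["fy"],i["cy"]],[0,0,1]])
    uv,_=cv2.projectPoints(Q,np.zeros(3),np.zeros(3),K,np.array([i["k1"],0,0,0.]))
    uv=uv.reshape(*x.shape,2).astype(np.float32); return cv2.remap(p,uv[...,0],uv[...,1],cv2.INTER_CUBIC)
E
python3 - <<'E'
from h import *
for n,c,yaw,z in(("tray",(.551,.2316),-.328,.010),("rack",(.5118,-.2463),.33,.013)):
    q=np.array([*c,.27]); q[:2]+=.04*np.array([-np.sin(yaw),np.cos(yaw)])
    ctrl.move_pose(q,R(yaw)); ctrl.sleep(.3)
    o=ctrl.get_obs(); p,d=ctrl.camera("wrist"); i,T=pose("wrist",o)
    np.savez(n+".npz",p=p,d=d,T=T,c=c,yaw=yaw); 
    g=ortho(p,i,T,c,yaw,z)[:,:,::-1].copy()
    w,h=293,74; cv2.rectangle(g,(380-w,200-h),(380+w,200+h),(0,255,0),1)
    cv2.imwrite(f"pics/{n}1.png",g)
    for l in([n,"mill","shaker","jar","cup","pad_round","pad_square","pad_hex","pad_oblong"] if n=="tray" else [n]):
        print(l,[(onplane(i,T,[r["xy"]],0 if l==n else .007)[0].round(4).tolist(),round(r["confidence"],2)) for r in ctrl.pinpoint("wrist",l)][:3])
    print(o["qpos"].round(2),o["time_s"])
E
```

```text
tray [([0.5484, 0.2324, 0.0], 0.57), ([0.5567, 0.2654, 0.0], 0.21)]
mill [([0.5583, 0.2647, 0.007], 0.71)]
shaker [([0.5145, 0.1305, 0.007], 0.91), ([0.5191, 0.1288, 0.007], 0.16)]
jar []
cup [([0.5772, 0.3355, 0.007], 0.73)]
pad_round [([0.4068, 0.2128, 0.007], 0.85), ([0.5585, 0.2642, 0.007], 0.76), ([0.3936, 0.3128, 0.007], 0.7)]
pad_square [([0.5145, 0.126, 0.007], 0.61)]
pad_hex [([0.5342, 0.2, 0.007], 0.65), ([0.5582, 0.2663, 0.007], 0.61)]
pad_oblong []
[0.32 0.41 0.28 1.44 0.   2.22] 2.6833
rack [([0.5139, -0.2414, 0.0], 0.71)]
[-0.54  0.24  0.04  1.37  0.    0.7 ] 5.2417
```

View pics/tray1.png

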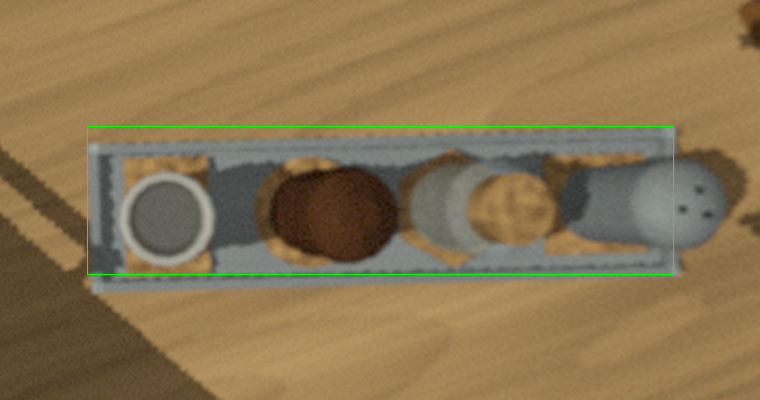

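View pics/rack1.png

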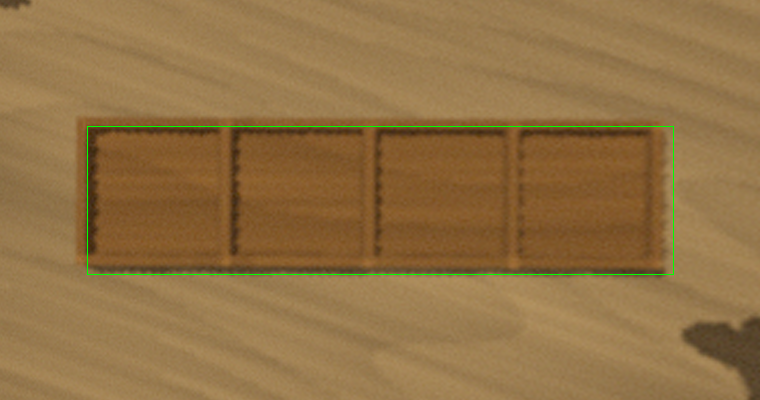

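The tray's outline in the ortho image runs (90,146)–(679,275), tilted by about 0.03 rad. The rack runs (79,119)–(667,270). I'm correcting both poses and starting with the cup.

```bash
cat >> h.py <<'E'
def shift(c,yaw,x,y): return np.array([c[0]+np.cos(yaw)*x-np.sin(yaw)*y,c[1]+np.sin(yaw)*x+np.cos(yaw)*y])
TC,TY=shift((.551,.2316),-.328,-.0052,-.0024),-.299
RC,RY=shift((.5118,-.2463),.33,.0022,.0038),.318
ITEMS={"cup":(.108,.040),"mill":(.036,.060),"jar":(-.036,.040),"shaker":(-.108,.045)}
def carry(n,force=45):
    y,g=ITEMS[n]; a=shift(TC,TY,0,y); b=shift(RC,RY,0,-y); z=.007+g-.0187-.004; H=.2
    for c,w in((a,TY),(b,RY)): assert ctrl.solve_ik([*c,z],R(w)) is not None
    ctrl.move_pose([*a,H],R(TY)); ctrl.servo_line([*a,z],feed=.12); ctrl.close(grip_force=force)
    o=ctrl.get_obs(); print(n,"gap",o["finger_gap"],"force",o["finger_force"])
    ctrl.servo_line([*a,z+.03],feed=.06); ctrl.servo_line([*a,H],feed=.15)
    o=ctrl.get_obs(); print("lifted gap",o["finger_gap"],o["wrist_force"].round(2))
    ctrl.move_pose([*b,H],R(RY)); ctrl.servo_line([*b,z+.02],feed=.12); ctrl.servo_line([*b,z+.003],feed=.03); ctrl.sleep(.2)
    f0=ctrl.get_obs()["wrist_force"][2]; h=z+.003
    while h>z-.004:
        h-=.0007; ctrl.servo_line([*b,h],feed=.01); f=ctrl.get_obs()["wrist_force"][2]
        if f-f0>2: break
    print("set down at",round((h-z)*1000,1),"mm, df",round(f-f0,1))
    ctrl.let_go(); ctrl.sleep(.2); ctrl.servo_line([*b,z+.06],feed=.08); ctrl.servo_line([*b,H],feed=.2)
    print("t",ctrl.get_obs()["time_s"])
def look(name):
    q=shift(RC,RY,0,.04); ctrl.move_pose([*q,.27],R(RY)); ctrl.sleep(.3)
    o=ctrl.get_obs(); p,d=ctrl.camera("wrist"); i,T=pose("wrist",o)
    g=ortho(p,i,T,RC,RY,.013)[:,:,::-1].copy(); cv2.rectangle(g,(87,126),(673,274),(0,255,0),1); cv2.imwrite(f"pics/{name}.png",g)
    ca=np.c_[np.cos(RY),np.sin(RY)][0]
    for l in ITEMS:
        for r in ctrl.pinpoint("wrist",l)[:2]:
            e=onplane(i,T,[r["xy"]],.006)[0][:2]-RC; print(l,"rack x,y mm",(1000*np.array([e@ca,e@[-ca[1],ca[0]]])).round(1),round(r["confidence"],2))
E
python3 - <<'E'
from h import *
print(TC,RC,{k:shift(TC,TY,0,v[0]).round(4).tolist() for k,v in ITEMS.items()})
carry("cup"); look("rack2")
E
```

```text
[0.54530406 0.23100313] [ 0.51264993 -0.24199214] {'cup': [0.5771, 0.3342], 'mill': [0.5559, 0.2654], 'jar': [0.5347, 0.1966], 'shaker': [0.5135, 0.1278]}
cup gap 0.03973051102717627 force 45.63454516232014
lifted gap 0.03997849294497137 [-0.54 -0.48 -0.7 ]
set down at -1.2 mm, df 6.3
t 19.8583
cup rack x,y mm [  -3.  -111.5] 0.69
```

View pics/rack2.png

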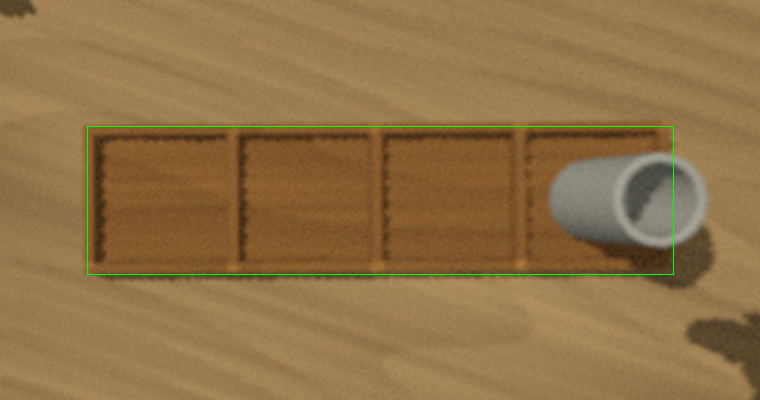

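The outline now matches the rack, and the cup stands in the right-end bay with its base at about (591,200), roughly centred. Now the other three.

Run:
```python
from h import *
for n in("mill","jar","shaker"): carry(n)
look("rack3"); p,_=ctrl.camera("side"); cv2.imwrite("pics/side3.png",cv2.resize(p[120:230,260:440,::-1],None,fx=4,fy=4))
```

```text
mill gap 0.03419892800298497 force 43.635836074836334
lifted gap 0.034344994282055785 [-0.47  0.45 -1.21]
set down at -1.2 mm, df 6.4
t 34.425
jar gap 0.042770658877230694 force 46.22889622529328
lifted gap 0.04251667622798547 [ 0.39  0.49 -2.59]
set down at -1.2 mm, df 7.3
t 47.7167
shaker gap 0.03702968902487408 force 45.014662742614746
lifted gap 0.03721186508579997 [ 0.89 -0.1  -1.66]
set down at -1.2 mm, df 6.8
t 60.0417
cup rack x,y mm [  -0.4 -106.4] 0.97
mill rack x,y mm [  3. -38.] 0.74
mill rack x,y mm [3.5 2.9] 0.67
jar rack x,y mm [ 5.4 34. ] 0.76
shaker rack x,y mm [  1.6 105.7] 0.68
```

View pics/rack3.png

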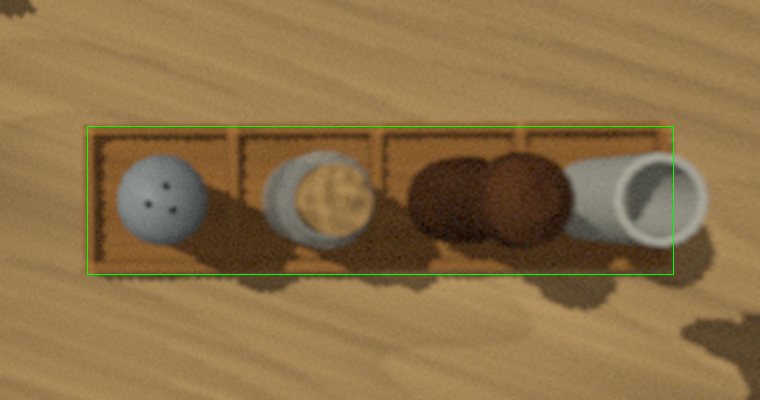

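View pics/side3.png

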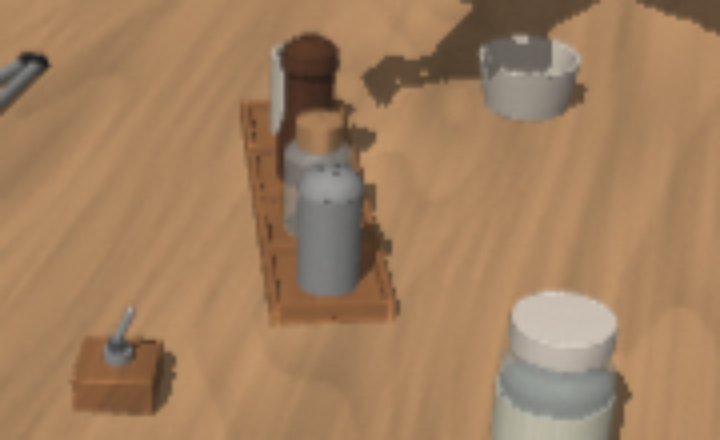

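All four stand upright, one centred in each bay: shaker (162,200), jar (318,200), mill (455,200) and cup (600,200). That is the reverse of the tray order.

```bash
python3 -c "
from plant import ctrl
print(ctrl.finish_job())"
```

```text
the job is handed in; nothing more can be done
None
```

The job is handed in: the four containers stand upright in the rack in reverse order (shaker, jar, mill, cup from left to right), each measured within about 6 mm of its bay centre, at about 60 s on the robot's clock; the judge returned no verdict.

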